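# Return the parts cassette to its slanted bay

### The arm

A 6-joint arm with a two-finger parallel gripper is mounted at the origin on the work surface. World frame = base frame: x ahead of the robot, y to its left, z up, the work surface at z = 0. Lengths are in m, angles in rad, forces in N, time in s.
With the tool pointing down it reaches from about 0.4 to 0.825 m from the base axis. Payload 7 kg.
Tool frame: the origin (TCP) lies at the very end of the fingers, on their centre line; the grasp point (between the pads) lies 19 mm behind it; z points along the fingers, y is the line along which they close (so a half turn about z gives the same grasp; the last joint's range is limited). The gripper opens to 88 mm and grips with 3 to 60 N. Pads are 19 mm wide; open, the fingers measure 130 mm over their backs; the gripper's body (78 mm by 193 mm) begins 47 mm behind the grasp point.
Start: joints at [-0.93, 0.359, 0.012, 0, -1.224, -0.288], TCP at [0.233, -0.633, 0.227] pointing down, gripper open.
Joint ranges: [-3.07, 3.07], [-1.43, 2.12], [-1.02, 1.25], [-3.03, 1.67], [-3.05, -0], [-3.03, 3.03]. Speed limits (rad/s): [2.39, 2.39, 3.01, 3.14, 3.14, 3.14].

### API

Orientations are given as [roll, pitch, yaw] about the fixed x, y, z axes, in that order (R = Rz(yaw) Ry(pitch) Rx(roll)).
In Python, from station import arm gives the robot as it stands. The module is installed in compiled form; this text tells all that it offers.
- The arm moves only by the shell command python3 -m crank 'ROWS' [FORCE]. ROWS is JSON, a list of rows, each an object of numbers: "dx", "dy", "dz": the shift along the world's x, y, z in m; "twist": the turn about the world's z in degrees; "grip": the opening, from -1 (shut) to 1 (fully open). A call has exactly 5 rows; each row is the pose to reach, as a shift and turn from the pose commanded when the call began; what a row does not reach only later rows make up. A row lasts 1/12 s, in which the tool goes at most 41.7 mm and 7.16 degrees, less where a joint would pass 70% of its speed; a pose out of reach is approached as far as the arm can. A call with a gripper value outside its range is refused whole. The fingers move at their own pace and stop on an object; FORCE is the grip in N (left out, the last holds). Time passes only in rows, so rows that repeat a pose let the fingers close, or fill a call up. It gives the time, the measured TCP pose, the force, the opening and the grip force at its end, in the units of the state.
- arm.get_state(): the state, without advancing time (a new reading comes with each control period).
- arm.grab_frame(name): name is "scene" or "top" or "wrist"; returns the picture (400x640x3 uint8, red, green, blue); there is no depth.
- arm.get_calibration(name): a dict with "fx", "fy", "cx", "cy" (pixels), "cam_to_world" (4x4, takes a point from camera to world coordinates); the wrist camera has in their place "tool_from_camera" (4x4, takes a point from camera to tool coordinates, whose origin is the TCP and whose axes are the flange's). Camera axes: x right, y down, z forward; pixel columns grow to the right and rows downward; lengths in m; the calibration is good to about 2 mm. A picture is of the moment at which its call begins: read the wrist's pose just before it. get_calibration takes no time and is no camera call.
- arm.job_done(): hands the job in; it is judged then, once.
The state is a dict: "t": time; "q": joint angles; "qd": joint speeds; "joint_efforts": joint torques, N m; "eef_pos": TCP position; "ee_rot": TCP orientation; "force": force on the tool from outside, world axes, zero at the start; "moment": the same for the moment, N m; "width": finger opening in m; "gripper_force": force on a finger pad.
Only numpy, scipy, OpenCV 4.12 (cv2) and the standard library are available. Lean on these libraries where they do the work, as an engineer would, in place of code of your own. Each camera call takes 0.05 s, during which the arm holds its last target. There are 200 camera calls.

### The job

Put the yellow-capped parts cassette lying on the blue mat back into the rack bay with the yellow label, plain end first, label side up and yellow cap outward. Push it down to the seat hidden inside, whose depth is set differently each time, until the stiff seat plunger gives way (about 4 newtons) and is pressed fully in against its firm stop (a push of about 15 newtons is right; 25 or more is forcing it), then let go, leaving everything else on the bench where it is.

Things in the scene. Friction and masses are not known exactly. Their poses are not given: they have to be found in the camera images.
- yellow_cassette: Closed grey plastic box 90 long, 36 wide, 30 high (mm), about 140 g, with a 14 mm yellow cap at one end and a yellow label strip on its top; lies flat on the 3 mm thick blue mat. Origin: centre of its underside; +x along its length towards the plain end (x = +45), the yellow cap ends at x = -45; z up out of its top.
- yellow_cap (a point): Centre of the outer face of the cassette's yellow cap (x = -45, y = 0, z = 15 mm in the cassette's frame).
- yellow_slot: Black straight channel (bay) with the yellow label on its roof, running away from the robot and 25 degrees down. Origin: middle of the floor's front edge at the mouth, 66 mm above the table; +x into it down the slope, y across, z square to its floor. Inside 40 mm wide, 34 high. Its hidden seat is 66 to 86 mm from the mouth (seated cassette: origin x = 21 to 41 mm).
- rack: Low steel base plate 140 x 215 x 8 mm on the table, carrying four such bays side by side (52 mm pitch, 48 wide, mouths towards the robot, order varies): yellow and red labels empty, green and white full. Walls, floors and roofs are 4 mm thick, roofs begin 2 mm behind the mouth. Origin: underside, 65 mm behind its front edge; x as the bays' level direction.
- yellow_plunger (a joint): Brass plunger in the face of the hidden seat of the yellow bay, on the channel's axis: 0 = standing out, 0.004 m = pressed in level with the rubber face, where the cassette meets it and goes no farther. It moves against about 4 N plus the rubbing of the cassette and hardly pushes back. The value does not tell how deep the seat is.
- red_cassette: The same kind of cassette with a red cap, 90 x 36 x 30 mm, lying on the mat; bystander, not to be moved. Origin: centre of underside.
- flux_bottle: Small bottle with green cap, 34 mm across, 85 high, standing on the mat; bystander. Origin: centre of underside.
- solder_spool: Metal spool 54 mm across, 40 high, standing on the mat; bystander. Origin: centre of underside.
- paste_jar: Small jar with black cap, 42 mm across, 30 high, on the mat; bystander. Origin: centre of underside.
- screwdriver: Red-handled screwdriver, 170 mm long, lying on the table to the right of the rack; bystander. Origin: underside, near the middle.
- esd_brush: Black brush, 160 mm long, lying on the table left of the mat; bystander. Origin: underside, near the middle.
There are look-alikes about, which are no part of the job. Leave any orange or pink look-alike of the yellow_cassette alone.

How it is judged:
By the outcome, as a careful person would: the job done as asked, in the order asked, and still so for the second after the job is handed in, with the robot touching nothing.
It also fails if it takes over 58 s, if anything falls off the work surface, if the arm or the gripper's body presses on something with over 40 N, if the wrist force passes 120 N, or if a joint passes its speed limit or range.

## Working session

There is one attempt and no reset: what is moved stays moved. The work goes in short steps, Python scripts to look and compute and a shell command to move; the robot and the scene stay as the last step left them, time stands still between calls to the robot, and variables do not carry over. Pictures are saved under pics/ and viewed, at most 13 in all, crops included, and the job is handed in when it is done.

```bash
mkdir -p pics
python3 - <<'E'
from station import arm
import cv2,numpy as np
s=arm.get_state(); print({k:np.round(v,3).tolist() for k,v in s.items()})
for n in ("scene","top"):
    im=arm.grab_frame(n); cv2.imwrite(f"pics/{n}0.png",im[:,:,::-1])
    c=arm.get_calibration(n); print(n,{k:np.round(v,4).tolist() for k,v in c.items()})
c=arm.get_calibration("wrist"); print({k:np.round(v,4).tolist() for k,v in c.items()})
E
```

```text
{'t': 0.0, 'q': [-0.93, 0.359, 0.011, -0.0, -1.224, -0.288], 'qd': [0.0, 0.001, -0.002, 0.001, -0.002, -0.0], 'joint_efforts': [0.001, -58.272, 29.307, 6.998, 0.007, -0.0], 'eef_pos': [0.233, -0.633, 0.226], 'ee_rot': [3.14, -0.0, -2.789], 'force': [0.346, -0.218, 0.068], 'moment': [0.05, -0.022, 0.033], 'gripper_force': 0.0, 'width': 0.088}
scene {'fx': 374.1735, 'fy': 374.1735, 'cx': 319.7042, 'cy': 192.6733, 'cam_to_world': [[-0.7145, 0.4342, -0.5486, 1.1324], [0.6993, 0.4204, -0.5781, 0.7012], [-0.0203, -0.7967, -0.604, 0.8047], [0.0, 0.0, 0.0, 1.0]]}
top {'fx': 399.7587, 'fy': 399.7587, 'cx': 313.0954, 'cy': 201.2889, 'cam_to_world': [[-0.0226, -0.999, 0.0393, 0.414], [-0.9996, 0.0219, -0.0195, 0.0333], [0.0186, -0.0397, -0.999, 1.1677], [0.0, 0.0, 0.0, 1.0]]}
{'fx': 296.1619, 'fy': 296.1619, 'cx': 320.2857, 'cy': 201.6614, 'tool_from_camera': [[-0.0018, -0.968, -0.2511, 0.0682], [1.0, -0.0019, 0.0, 0.0007], [-0.0005, -0.2511, 0.968, -0.1579], [0.0, 0.0, 0.0, 1.0]]}
```

View pics/scene0.png

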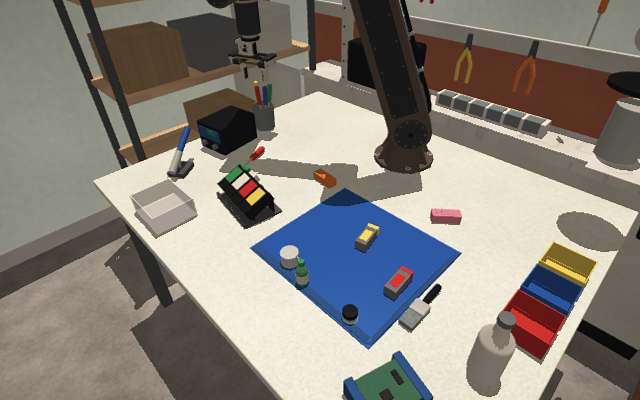

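View pics/top0.png

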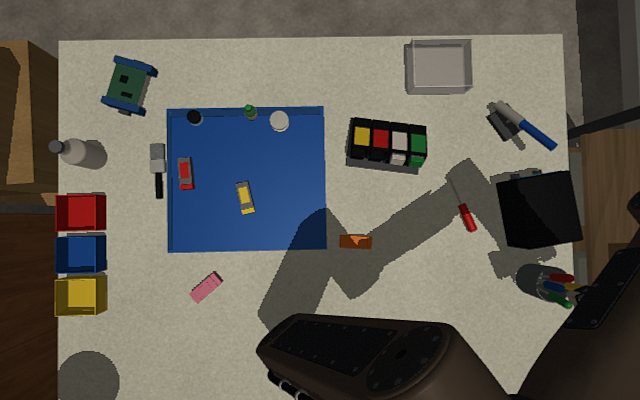

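Candidates for the yellow cassette in the top picture: yellow-capped on the mat (245,197), red cassette (186,173), orange look-alike (355,241), pink look-alike (206,287), yellow bin (80,296). I choose (245,197), since it is the yellow one on the mat. The yellow bay label is at (362,137), the leftmost bay. Next I measure both and check a close crop.

```bash
cat > h.py <<'E'
from station import arm
import cv2,numpy as np
from scipy.spatial.transform import Rotation as R
def cam(n):
    c=arm.get_calibration(n)
    if n!="wrist": return c,np.array(c["cam_to_world"])
    s=arm.get_state(); T=np.eye(4); T[:3,:3]=R.from_euler('xyz',s["ee_rot"]).as_matrix(); T[:3,3]=s["eef_pos"]
    return c,T@np.array(c["tool_from_camera"])
def cast(ct,px,z):
    c,T=ct; px=np.atleast_2d(np.asarray(px,float))
    d=np.c_[(px[:,0]-c["cx"])/c["fx"],(px[:,1]-c["cy"])/c["fy"],np.ones(len(px))]@T[:3,:3].T
    o=T[:3,3]; return o+d*((z-o[2])/d[:,2])[:,None]
def proj(ct,P):
    c,T=ct; p=(np.atleast_2d(P)-T[:3,3])@T[:3,:3]
    return np.c_[c["fx"]*p[:,0]/p[:,2]+c["cx"],c["fy"]*p[:,1]/p[:,2]+c["cy"]]
def grab(n,f=None):
    ct=cam(n); im=arm.grab_frame(n)
    if f: cv2.imwrite("pics/"+f,im[:,:,::-1])
    return ct,im
def blobs(im,lo,hi,amin=30):
    m=cv2.inRange(cv2.cvtColor(im,cv2.COLOR_RGB2HSV),lo,hi)
    cs,_=cv2.findContours(m,cv2.RETR_EXTERNAL,cv2.CHAIN_APPROX_NONE)
    return sorted([c for c in cs if cv2.contourArea(c)>amin],key=cv2.contourArea,reverse=True)
YEL=((20,110,90),(34,255,255))
E
python3 - <<'E'
from h import *
ct,im=grab("top")
for c in blobs(im,*YEL):
    r=cv2.minAreaRect(c); print(np.round(r[0]),np.round(r[1],1),round(r[2],1),cv2.contourArea(c))
    print("  z.033:",cast(ct,r[0],.033).round(3)," z.09:",cast(ct,r[0],.09).round(3))
a=im[165:225,205:285]; b=im[95:185,330:440]
a=cv2.resize(a,(480,360),interpolation=cv2.INTER_CUBIC)
b=cv2.resize(b,(440,360),interpolation=cv2.INTER_CUBIC)
cv2.imwrite("pics/crop.png",cv2.resize(np.hstack([a,b]),(790,310))[:,:,::-1])
E
```

```text
[ 74. 297.] [38. 41.] 90.0 1470.5
  z.033: [[0.207 0.681 0.033]]  z.09: [[0.217 0.649 0.09 ]]
[362. 136.] [15.2 17.3] 5.7 233.0
  z.033: [[ 0.643 -0.133  0.033]]  z.09: [[ 0.631 -0.124  0.09 ]]
[244. 195.] [16.  9.] 76.0 122.5
  z.033: [[0.482 0.208 0.033]]  z.09: [[0.479 0.199 0.09 ]]
[248. 210.] [ 4.9 12.6] 76.0 49.0
  z.033: [[0.437 0.196 0.033]]  z.09: [[0.436 0.188 0.09 ]]
```

View pics/crop.png

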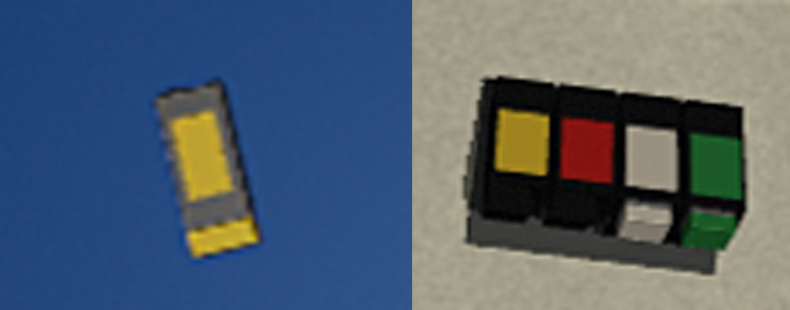

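The left crop shows the grey cassette with the yellow label strip and its yellow cap facing the robot at about (222,238), so the choice is confirmed and its axis is at about +15°. The right crop shows the yellow bay leftmost, mouths towards the robot, rack turned by about -6°. I'll view the rack mouth with the wrist camera on the way.

```bash
python3 -m crank '[{"dx":0.02,"dy":0.036,"dz":0.03},{"dx":0.04,"dy":0.072,"dz":0.03},{"dx":0.06,"dy":0.108,"dz":0.03},{"dx":0.08,"dy":0.144,"dz":0.03},{"dx":0.1,"dy":0.18,"dz":0.03}]'
python3 -m crank '[{"dx":0.02,"dy":0.036},{"dx":0.04,"dy":0.072},{"dx":0.06,"dy":0.108},{"dx":0.08,"dy":0.144},{"dx":0.1,"dy":0.18}]'
python3 -m crank '[{"dx":0.017,"dy":0.036,"twist":-5},{"dx":0.034,"dy":0.072,"twist":-5},{"dx":0.05,"dy":0.108,"twist":-5},{"dx":0.067,"dy":0.15,"twist":-5},{"dx":0.067,"dy":0.15,"twist":-5}]'
python3 - <<'E'
from h import *
ct,im=grab("wrist","w1.png"); s=arm.get_state(); print(s["t"],s["eef_pos"],s["ee_rot"])
for c in blobs(im,*YEL): print(cv2.minAreaRect(c))
E
```

```text
0.2 [ 0.23306695 -0.63318398  0.2259822 ] [ 3.14056675e+00 -1.62237421e-04 -2.78891173e+00]
((301.7500305175781, 194.75), (30.405588150024414, 49.497474670410156), 45.0)invalid input at $[0]: expected keys dx, dy, dz, twist, grip
invalid input at $[0]: expected keys dx, dy, dz, twist, grip
invalid input at $[0]: expected keys dx, dy, dz, twist, grip
```

View pics/w1.png

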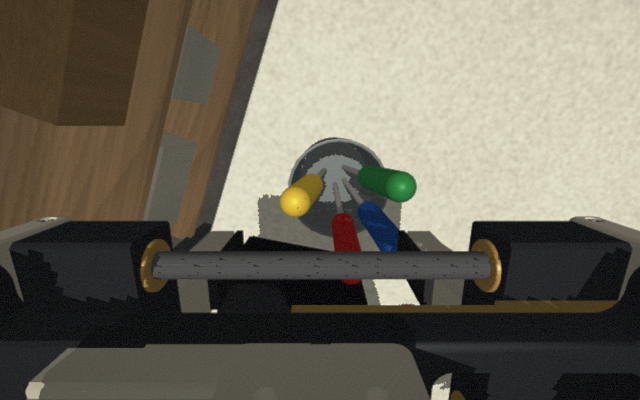

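Shows a pen cup at (340,180) below the start pose, because the moves were refused: every row needs all five keys. Retrying with full rows.

```bash
python3 -m crank '[{"dx":0.02,"dy":0.035,"dz":0.01,"twist":0,"grip":1},{"dx":0.04,"dy":0.07,"dz":0.02,"twist":0,"grip":1},{"dx":0.06,"dy":0.105,"dz":0.03,"twist":0,"grip":1},{"dx":0.08,"dy":0.14,"dz":0.04,"twist":0,"grip":1},{"dx":0.1,"dy":0.175,"dz":0.05,"twist":0,"grip":1}]'
python3 -m crank '[{"dx":0.02,"dy":0.035,"dz":0,"twist":-3,"grip":1},{"dx":0.04,"dy":0.07,"dz":0,"twist":-6,"grip":1},{"dx":0.06,"dy":0.105,"dz":0,"twist":-10,"grip":1},{"dx":0.08,"dy":0.14,"dz":0,"twist":-13,"grip":1},{"dx":0.1,"dy":0.175,"dz":0,"twist":-16,"grip":1}]'
python3 -m crank '[{"dx":0.02,"dy":0.035,"dz":0,"twist":-3,"grip":1},{"dx":0.04,"dy":0.07,"dz":0,"twist":-6,"grip":1},{"dx":0.06,"dy":0.105,"dz":0,"twist":-10,"grip":1},{"dx":0.09,"dy":0.14,"dz":0,"twist":-10,"grip":1},{"dx":0.11,"dy":0.153,"dz":0,"twist":-10,"grip":1}]'
python3 - <<'E'
from h import *
ct,im=grab("wrist","w2.png"); s=arm.get_state(); print(s["t"],s["eef_pos"],s["ee_rot"])
for c in blobs(im,*YEL): print(cv2.minAreaRect(c))
E
```

```text
t: 0.62
eef_pos: [0.3336, -0.4567, 0.2768]
ee_rot: [3.141, -0.0, -2.789]
force: [0.2, -0.3, -0.1]
width: 0.0875
gripper_force: 0.0
t: 1.03
eef_pos: [0.4336, -0.2815, 0.2768]
ee_rot: [-3.142, 0.001, -3.071]
force: [0.9, -0.9, 0.6]
width: 0.0875
gripper_force: 0.0
t: 1.45
eef_pos: [0.5443, -0.1272, 0.277]
ee_rot: [3.141, 0.001, 3.042]
force: [0.5, -0.5, -0.2]
width: 0.0876
gripper_force: 0.0
1.5 [ 0.54779242 -0.12597278  0.2761512 ] [3.14133743e+00 1.21253614e-03 3.04397139e+00]
((574.5, 102.00001525878906), (38.761470794677734, 20.42983627319336), 83.6598129272461)
((330.5, 242.0), (16.0, 33.0), 90.0)
((562.4000244140625, 68.19999694824219), (12.016654968261719, 46.80170822143555), 71.56504821777344)
```

View pics/w2.png

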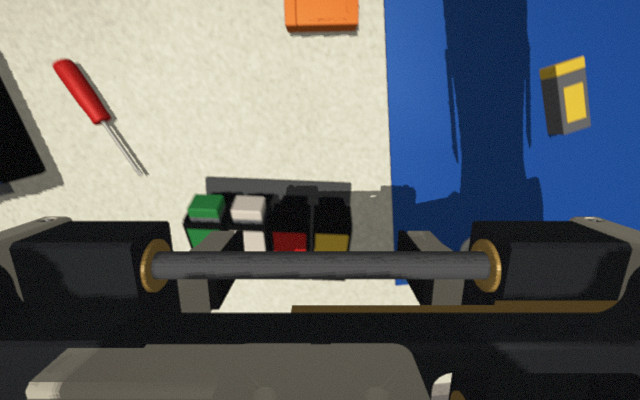

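The view is flipped: plate front edge from (207,178) to (351,184), yellow bay at (331,230), cassette at (565,95). I'll shift over the rack and take a contrast-boosted crop for the mouth.

```bash
python3 -m crank '[{"dx":0.03,"dy":0,"dz":0.01,"twist":0,"grip":1},{"dx":0.06,"dy":0,"dz":0.01,"twist":0,"grip":1},{"dx":0.08,"dy":0.0,"dz":0.01,"twist":0,"grip":1},{"dx":0.08,"dy":0,"dz":0.01,"twist":0,"grip":1},{"dx":0.08,"dy":0,"dz":0.01,"twist":0,"grip":1}]'
python3 - <<'E'
from h import *
import pickle
ct,im=grab("wrist"); pickle.dump((ct,im),open("w3.pkl","wb"))
for n,lo,hi in (("Y",*YEL),("R",(0,130,70),(8,255,255)),("G",(55,100,40),(75,255,255))):
    for c in blobs(im,lo,hi,100):
        r=cv2.minAreaRect(c); print(n,np.round(r[0]),np.round(r[1]),round(r[2]),cv2.boundingRect(c),cast(ct,r[0],.09).round(3))
u0,v0=170,70
b=im[v0:v0+160,u0:u0+200].astype(float)/255
b=(np.clip(b,0,1)**0.45*255).astype(np.uint8)
cv2.imwrite("pics/rack3.png",cv2.resize(b,None,fx=3.75,fy=3.75,interpolation=cv2.INTER_CUBIC)[:,:,::-1])
E
```

```text
t: 1.92
eef_pos: [0.6236, -0.1303, 0.2852]
ee_rot: [-3.141, -0.002, 3.041]
force: [-0.4, 0.0, -0.9]
width: 0.0877
gripper_force: 0.0
Y [326. 187.] [34. 38.] 2 (310, 167, 35, 40) [[ 0.628 -0.123  0.09 ]]
Y [578.  35.] [42. 21.] 84 (567, 13, 24, 45) [[0.49  0.163 0.09 ]]
Y [559.   2.] [11. 39.] 68 (542, 0, 38, 15) [[0.457 0.139 0.09 ]]
R [71. 29.] [82. 21.] 56 (41, 0, 60, 64) [[ 0.429 -0.378  0.09 ]]
R [283. 184.] [39. 34.] 90 (266, 165, 35, 40) [[ 0.62  -0.175  0.09 ]]
G [199. 182.] [49. 35.] 77 (177, 162, 44, 41) [[ 0.607 -0.276  0.09 ]]
G [197. 140.] [21. 38.] 90 (178, 129, 39, 22) [[ 0.557 -0.268  0.09 ]]
G [554. 215.] [12. 29.] 90 (539, 209, 30, 13) [[0.693 0.155 0.09 ]]
```

View pics/rack3.png

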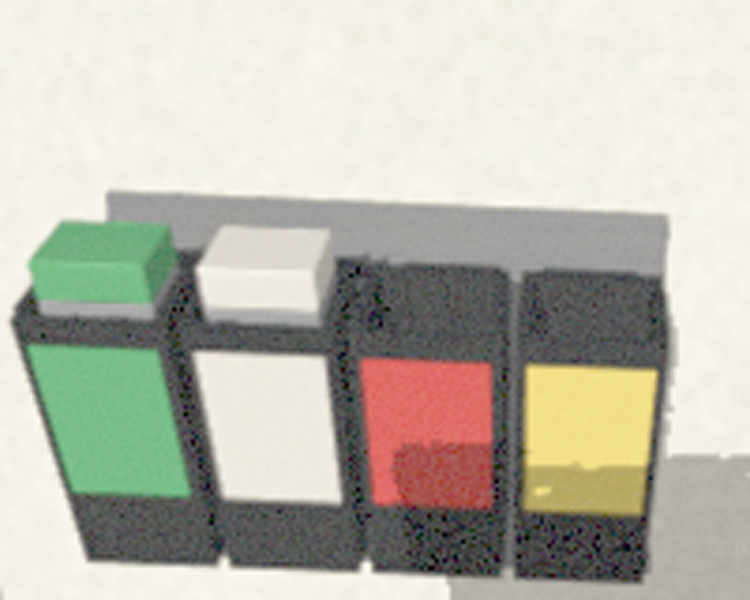

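Shows plate front corners at crop (108,190) and (668,214), and the yellow bay's mouth front edge at (525,270)–(662,275). The yellow label's front edge is at (525,366)–(658,370).

Run:
```python
from h import *
import pickle
ct,im=pickle.load(open("w3.pkl","rb"))
f=lambda P:np.array(P)/3.75+[170,70]
def line(n,P,z):
    p=cast(ct,f(P),z); d=p[0]-p[1]; e=p[1]-p[0]
    print(n,p[:,:2].round(4).tolist(),"mid",p.mean(0)[:2].round(4),"len",round(np.linalg.norm(d),4),"yaw",round(np.degrees(np.arctan2(e[1],e[0]))-90,2)); return p
line("plate",[(108,190),(668,214)],.008)
line("mouth",[(525,270),(662,275)],.066)
line("mouthR",[(387,262),(510,268)],.066)
# yellow-red label spacing / direction, height near .09
line("lab",[((283-170)*3.75,(184.5-70)*3.75),((326.5-170)*3.75,(187-70)*3.75)],.085)
# label width front edge
line("labfront",[(525,366),(658,370)],.095)
# cassette top view, z=.033
ct2,im2=grab("top")
L,C=None,None
for c in blobs(im2,*YEL):
    r=cv2.minAreaRect(c); p=cast(ct2,r[0],.033)[0]; print(p.round(4),r[1])
```

```text
plate [[0.5315, -0.2937], [0.562, -0.0838]] mid [ 0.5468 -0.1887] len 0.2121 yaw -8.27
mouth [[0.5744, -0.1379], [0.5807, -0.0926]] mid [ 0.5775 -0.1153] len 0.0457 yaw -7.95
mouthR [[0.5671, -0.1833], [0.5732, -0.1428]] mid [ 0.5701 -0.1631] len 0.041 yaw -8.64
lab [[0.6211, -0.1759], [0.6297, -0.123]] mid [ 0.6254 -0.1495] len 0.0536 yaw -9.25
labfront [[0.6024, -0.1401], [0.608, -0.0986]] mid [ 0.6052 -0.1193] len 0.0419 yaw -7.62
[0.2066 0.6813 0.033 ] (38.0, 41.0)
[ 0.6415 -0.1318  0.033 ] (17.0, 15.0)
[0.2143 0.6055 0.033 ] (37.0, 8.0)
[0.4819 0.2103 0.033 ] (16.716625213623047, 8.358312606811523)
[ 0.1872 -0.7571  0.033 ] (7.0, 23.0)
```

Rack yaw is about -8.2°. The mouth is at about (0.577,-0.115), with forward coordinate 0.588 and lateral -0.032. Now to the cassette.

```bash
python3 -m crank '[{"dx":-0.018,"dy":0.034,"dz":0,"twist":4,"grip":1},{"dx":-0.036,"dy":0.068,"dz":0,"twist":8,"grip":1},{"dx":-0.054,"dy":0.102,"dz":0.0,"twist":12,"grip":1},{"dx":-0.072,"dy":0.136,"dz":0,"twist":16,"grip":1},{"dx":-0.09,"dy":0.17,"dz":0,"twist":20,"grip":1}]'
python3 -m crank '[{"dx":-0.018,"dy":0.034,"dz":-0.01,"twist":0,"grip":1},{"dx":-0.036,"dy":0.068,"dz":-0.02,"twist":0,"grip":1},{"dx":-0.054,"dy":0.102,"dz":-0.03,"twist":0,"grip":1},{"dx":-0.072,"dy":0.136,"dz":-0.04,"twist":0,"grip":1},{"dx":-0.086,"dy":0.16,"dz":-0.05,"twist":0,"grip":1}]'
python3 -m crank '[{"dx":0,"dy":0,"dz":0,"twist":0,"grip":1},{"dx":0,"dy":0,"dz":0,"twist":0,"grip":1},{"dx":0,"dy":0,"dz":0,"twist":0,"grip":1},{"dx":0,"dy":0,"dz":0,"twist":0,"grip":1},{"dx":0,"dy":0,"dz":0,"twist":0,"grip":1}]'
python3 - <<'E'
from h import *
ct,im=grab("wrist","w4.png")
for c in blobs(im,*YEL,amin=100):
    r=cv2.minAreaRect(c); b=cv2.boxPoints(r); print(np.round(r[0]),np.round(r[1]),cast(ct,r[0],.033).round(4)); print(b.round().tolist(),cast(ct,b,.033)[:,:2].round(4).tolist())
E
```

```text
t: 2.43
eef_pos: [0.5313, 0.0402, 0.2871]
ee_rot: [3.141, 0.001, -2.891]
force: [0.6, 1.0, 0.1]
width: 0.0874
gripper_force: 0.0
t: 2.85
eef_pos: [0.4453, 0.201, 0.237]
ee_rot: [3.14, 0.002, -2.893]
force: [1.1, 0.2, 0.3]
width: 0.0878
gripper_force: 0.0
t: 3.27
eef_pos: [0.4477, 0.1987, 0.2371]
ee_rot: [3.141, 0.001, -2.895]
force: [0.2, -0.6, 0.3]
width: 0.0877
gripper_force: 0.0
[321. 207.] [19. 34.] [[0.4793 0.2083 0.033 ]]
[[311.0, 224.0], [312.0, 190.0], [331.0, 190.0], [330.0, 225.0]] [[0.5043, 0.201], [0.4599, 0.1919], [0.455, 0.2154], [0.4993, 0.2252]]
[322. 170.] [13. 28.] [[0.4336 0.1982 0.033 ]]
[[308.0, 164.0], [336.0, 164.0], [336.0, 177.0], [308.0, 177.0]] [[0.43, 0.1796], [0.4217, 0.2128], [0.4373, 0.2169], [0.4457, 0.1834]]
```

View pics/w4.png

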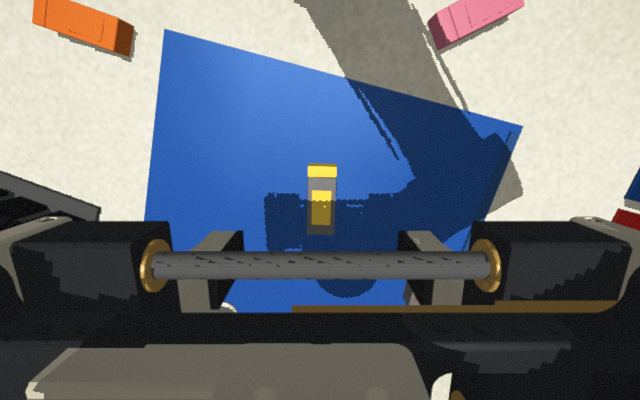

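Shows the cassette right below the gripper: cap (322,170), label (321,207), edges vertical in the image, so the gripper is already aligned. I'll grip just ahead of the cap end (cassette x ≈ -34).

```bash
python3 -m crank '[{"dx":-0.003,"dy":0,"dz":-0.035,"twist":-1,"grip":1},{"dx":-0.006,"dy":0,"dz":-0.07,"twist":-1,"grip":1},{"dx":-0.009,"dy":0.001,"dz":-0.105,"twist":-1,"grip":1},{"dx":-0.009,"dy":0.001,"dz":-0.14,"twist":-1,"grip":1},{"dx":-0.009,"dy":0.001,"dz":-0.17,"twist":-1,"grip":1}]' 3
python3 -m crank '[{"dx":0,"dy":0,"dz":-0.02,"twist":0,"grip":1},{"dx":0,"dy":0,"dz":-0.04,"twist":0,"grip":1},{"dx":0,"dy":0,"dz":-0.055,"twist":0,"grip":1},{"dx":0,"dy":0,"dz":-0.06,"twist":0,"grip":1},{"dx":0,"dy":0,"dz":-0.06,"twist":0,"grip":1}]' 3
python3 - <<'E'
from h import *
s=arm.get_state(); print(s["eef_pos"],s["ee_rot"],s["force"])
E
```

```text
t: 3.73
eef_pos: [0.4381, 0.1995, 0.0649]
ee_rot: [3.141, -0.0, -2.912]
force: [-0.0, 0.5, -0.5]
width: 0.0873
gripper_force: 0.0
t: 4.15
eef_pos: [0.438, 0.1995, 0.0055]
ee_rot: [-3.14, -0.002, -2.912]
force: [0.6, 0.3, -0.3]
width: 0.0876
gripper_force: 0.0
[0.43800475 0.19950396 0.00548403] [-3.14004094e+00 -2.20686081e-03 -2.91209806e+00] [ 0.5660127   0.26564619 -0.28340592]
```

```bash
python3 -m crank '[{"dx":0,"dy":0,"dz":0.002,"twist":0,"grip":-1},{"dx":0,"dy":0,"dz":0.002,"twist":0,"grip":-1},{"dx":0,"dy":0,"dz":0.002,"twist":0,"grip":-1},{"dx":0,"dy":0,"dz":0.002,"twist":0,"grip":-1},{"dx":0,"dy":0,"dz":0.002,"twist":0,"grip":-1}]' 3
python3 -m crank '[{"dx":0,"dy":0,"dz":0,"twist":0,"grip":-1},{"dx":0,"dy":0,"dz":0,"twist":0,"grip":-1},{"dx":0,"dy":0,"dz":0,"twist":0,"grip":-1},{"dx":0,"dy":0,"dz":0,"twist":0,"grip":-1},{"dx":0,"dy":0,"dz":0,"twist":0,"grip":-1}]' 3
```

```text
t: 4.57
eef_pos: [0.4385, 0.201, 0.0093]
ee_rot: [3.141, 0.001, -2.911]
force: [-0.2, -1.0, 1.0]
width: 0.0598
gripper_force: 0.0
t: 4.98
eef_pos: [0.4381, 0.2005, 0.0086]
ee_rot: [-3.141, -0.0, -2.911]
force: [-0.7, -0.9, 3.0]
width: 0.0365
gripper_force: 3.0
```

```bash
python3 -m crank '[{"dx":0.001,"dy":0,"dz":0.003,"twist":0,"grip":-1},{"dx":0.002,"dy":0,"dz":0.006,"twist":0,"grip":-1},{"dx":0.003,"dy":0.001,"dz":0.009,"twist":0,"grip":-1},{"dx":0.004,"dy":0.001,"dz":0.012,"twist":0,"grip":-1},{"dx":0.006,"dy":0.001,"dz":0.015,"twist":0,"grip":-1}]' 3
python3 -m crank '[{"dx":0.002,"dy":0,"dz":0.004,"twist":0,"grip":-1},{"dx":0.004,"dy":0.001,"dz":0.008,"twist":0,"grip":-1},{"dx":0.006,"dy":0.001,"dz":0.012,"twist":0,"grip":-1},{"dx":0.008,"dy":0.002,"dz":0.016,"twist":0,"grip":-1},{"dx":0.009,"dy":0.002,"dz":0.017,"twist":0,"grip":-1}]' 3
python3 - <<'E'
from h import *
a=grab("wrist")[1][100:260,230:430]; ct,b=grab("scene")
u,v=proj(ct,[[.46,.2,.03]])[0].astype(int); b=b[v-40:v+40,u-50:u+50]
f=lambda x:cv2.resize(x,(390,312),interpolation=cv2.INTER_CUBIC)
cv2.imwrite("pics/tilt.png",np.hstack([f(a),f(b)])[:,:,::-1]); print(u,v)
E
```

```text
t: 5.4
eef_pos: [0.4443, 0.2017, 0.0239]
ee_rot: [3.141, 0.0, -2.911]
force: [0.2, 0.7, -1.7]
width: 0.036
gripper_force: 3.0
t: 5.82
eef_pos: [0.4539, 0.204, 0.0414]
ee_rot: [3.141, 0.001, -2.911]
force: [0.1, 0.5, -1.0]
width: 0.0357
gripper_force: 3.0
368 230
```

View pics/tilt.png

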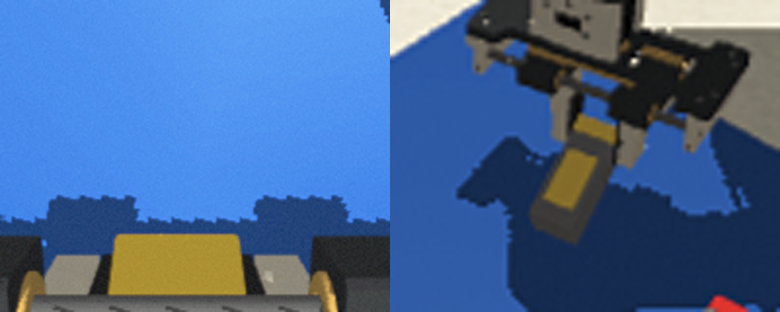

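The wrist crop shows the cap tilted up between the fingers at (180,265). The scene crop shows the cassette nose-down, with the label from (585,152) to (557,206). I'll get the tilt by casting the label's ends onto the vertical plane through its axis.

```bash
cat > tilt.py <<'E'
from h import *
ct,im=grab("scene"); s=arm.get_state(); p=np.array(s["eef_pos"]); yaw=s["ee_rot"][2]+np.pi
a=np.array([np.cos(yaw),np.sin(yaw),0]); n=np.array([-a[1],a[0],0])
u,v=proj(ct,[p+.03*a])[0].astype(int); x0,y0=u-50,v-50
big=cv2.resize(im[y0:y0+100,x0:x0+100],None,fx=4,fy=4,interpolation=cv2.INTER_CUBIC)
c,T=ct; o=T[:3,3]
for k in blobs(big,*YEL,amin=150):
    k=k.reshape(-1,2)/4+[x0,y0]-0.375
    m=k.mean(0); d=np.c_[(k-[c["cx"],c["cy"]])/c["fx"],np.ones(len(k))]@T[:3,:3].T
    t=((p-o)@n)/(d@n); q=o+d*t[:,None]; X=(q-p)@a; Z=q[:,2]
    r=cv2.minAreaRect(np.c_[X,Z].astype(np.float32)*1000); b=cv2.boxPoints(r); 
    # exact: quad corners -> mid of ends
    h=cv2.approxPolyDP((np.c_[X,Z]*1000).astype(np.float32),3,True).reshape(-1,2)
    print(m.round(),"quad(along,z mm):",h.round(1).tolist())
E
python3 tilt.py
```

```text
[364. 235.] quad(along,z mm): [[90.19999694824219, 66.30000305175781], [36.0, 7.5], [-1.7000000476837158, 26.200000762939453], [52.20000076293945, 80.69999694824219]]
[370. 223.] quad(along,z mm): [[46.5, 99.19999694824219], [-33.5, 21.799999237060547], [-31.100000381469727, 37.0], [32.400001525878906, 98.9000015258789]]
```

Tilt is about 24°, as wanted. Firm up the grip, lift, turn, and go to a stand-off with the nose 20 mm before the mouth.

```bash
python3 -m crank '[{"dx":0,"dy":0,"dz":0,"twist":0,"grip":-1},{"dx":0,"dy":0,"dz":0.02,"twist":0,"grip":-1},{"dx":0,"dy":0,"dz":0.05,"twist":-2,"grip":-1},{"dx":0,"dy":-0.01,"dz":0.08,"twist":-5,"grip":-1},{"dx":0,"dy":-0.03,"dz":0.11,"twist":-8,"grip":-1}]' 12
python3 -m crank '[{"dx":0.008,"dy":-0.03,"dz":0,"twist":-3,"grip":-1},{"dx":0.016,"dy":-0.06,"dz":0,"twist":-6,"grip":-1},{"dx":0.024,"dy":-0.09,"dz":0,"twist":-9,"grip":-1},{"dx":0.032,"dy":-0.12,"dz":0,"twist":-12,"grip":-1},{"dx":0.04,"dy":-0.15,"dz":0,"twist":-13.4,"grip":-1}]'
python3 -m crank '[{"dx":0,"dy":-0.03,"dz":0,"twist":0,"grip":-1},{"dx":0,"dy":-0.06,"dz":0,"twist":0,"grip":-1},{"dx":0,"dy":-0.09,"dz":0,"twist":0,"grip":-1},{"dx":0,"dy":-0.115,"dz":-0.02,"twist":0,"grip":-1},{"dx":0.004,"dy":-0.128,"dz":-0.036,"twist":0,"grip":-1}]'
python3 -m crank '[{"dx":0,"dy":0,"dz":0,"twist":0,"grip":-1},{"dx":0,"dy":0,"dz":0,"twist":0,"grip":-1},{"dx":0,"dy":0,"dz":0,"twist":0,"grip":-1},{"dx":0,"dy":0,"dz":0,"twist":0,"grip":-1},{"dx":0,"dy":0,"dz":0,"twist":0,"grip":-1}]'
python3 tilt.py
python3 - <<'E'
from h import *
s=arm.get_state(); print(s["eef_pos"],s["ee_rot"])
ct,b=grab("scene"); c2,w=grab("top"); 
u,v=proj(ct,[[.56,-.11,.08]])[0].astype(int); b=b[v-40:v+40,u-50:u+50]
x,y=proj(c2,[[.56,-.11,.08]])[0].astype(int); w=w[y-40:y+40,x-50:x+50]
f=lambda x:cv2.resize(x,(395,316),interpolation=cv2.INTER_CUBIC)
o=(np.hstack([f(b),f(w)])/255.)**.6*255
cv2.imwrite("pics/pre.png",o[:,:,::-1]); print(u,v,x,y)
E
```

```text
t: 6.38
eef_pos: [0.453, 0.1741, 0.1513]
ee_rot: [-3.141, -0.001, -3.051]
force: [0.5, 0.1, -1.6]
width: 0.0359
gripper_force: 12.0
t: 6.8
eef_pos: [0.4928, 0.0221, 0.1503]
ee_rot: [-3.142, -0.001, 2.996]
force: [1.1, 0.3, -1.3]
width: 0.0358
gripper_force: 12.0
t: 7.22
eef_pos: [0.4962, -0.1066, 0.114]
ee_rot: [3.141, 0.0, 2.997]
force: [-0.1, 0.2, -1.9]
width: 0.0359
gripper_force: 12.0
t: 7.63
eef_pos: [0.4977, -0.1036, 0.1153]
ee_rot: [3.141, 0.001, 3.0]
force: [0.7, 0.4, -1.0]
width: 0.036
gripper_force: 12.0
[255. 196.] quad(along,z mm): [[118.4000015258789, 112.0999984741211], [170.0, 89.9000015258789], [155.6999969482422, 56.70000076293945], [101.80000305175781, 78.5999984741211], [101.0999984741211, 84.4000015258789]]
[279. 177.] quad(along,z mm): [[32.0, 137.89999389648438], [69.0999984741211, 121.5], [69.5, 117.80000305175781], [56.29999923706055, 102.19999694824219], [18.5, 118.5999984741211]]
[289. 168.] quad(along,z mm): [[16.799999237060547, 149.0], [2.5, 124.69999694824219], [-0.5, 126.4000015258789], [0.0, 144.10000610351562]]
[ 0.49763008 -0.10362927  0.11529565] [3.14118851e+00 1.25882847e-03 2.99996477e+00]
275 188 356 162[ WARN:0@2.091] global loadsave.cpp:1063 imwrite_ Unsupported depth image for selected encoder is fallbacked to CV_8U.
```

View pics/pre.png

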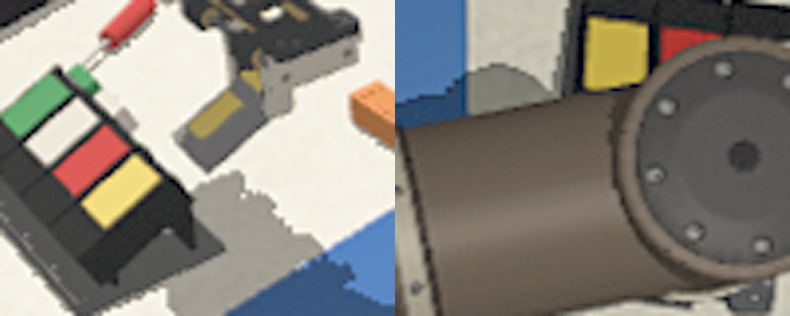

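The scene crop shows the tilted cassette (label ~(215,115)) in line with the yellow bay (label (122,190)). The tilts match and the cassette sits about 1 mm low, so I'll raise it 1 mm and feed in along the slope, watching forces.

```bash
python3 -m crank '[{"dx":0.005,"dy":-0.001,"dz":-0.001,"twist":0,"grip":-1},{"dx":0.009,"dy":-0.001,"dz":-0.003,"twist":0,"grip":-1},{"dx":0.013,"dy":-0.002,"dz":-0.005,"twist":0,"grip":-1},{"dx":0.016,"dy":-0.002,"dz":-0.006,"twist":0,"grip":-1},{"dx":0.018,"dy":-0.0026,"dz":-0.0074,"twist":0,"grip":-1}]' 8
python3 -m crank '[{"dx":0.002,"dy":-0.0003,"dz":-0.001,"twist":0,"grip":-1},{"dx":0.004,"dy":-0.0006,"dz":-0.002,"twist":0,"grip":-1},{"dx":0.006,"dy":-0.0009,"dz":-0.003,"twist":0,"grip":-1},{"dx":0.008,"dy":-0.0012,"dz":-0.0038,"twist":0,"grip":-1},{"dx":0.009,"dy":-0.0013,"dz":-0.0042,"twist":0,"grip":-1}]'
```

```text
t: 8.2
eef_pos: [0.5157, -0.1071, 0.1068]
ee_rot: [-3.141, -0.0, 2.999]
force: [-0.6, -0.1, -1.4]
width: 0.0358
gripper_force: 8.0
t: 8.62
eef_pos: [0.5244, -0.1084, 0.1028]
ee_rot: [-3.142, -0.0, 2.999]
force: [0.3, 0.3, -0.5]
width: 0.0357
gripper_force: 8.0
```

```bash
python3 -m crank '[{"dx":0.002,"dy":-0.0003,"dz":-0.001,"twist":0,"grip":-1},{"dx":0.004,"dy":-0.0006,"dz":-0.002,"twist":0,"grip":-1},{"dx":0.006,"dy":-0.0009,"dz":-0.003,"twist":0,"grip":-1},{"dx":0.008,"dy":-0.0012,"dz":-0.0038,"twist":0,"grip":-1},{"dx":0.009,"dy":-0.0013,"dz":-0.0042,"twist":0,"grip":-1}]'
python3 -m crank '[{"dx":0.002,"dy":-0.0003,"dz":-0.001,"twist":0,"grip":-1},{"dx":0.004,"dy":-0.0006,"dz":-0.002,"twist":0,"grip":-1},{"dx":0.006,"dy":-0.0009,"dz":-0.003,"twist":0,"grip":-1},{"dx":0.008,"dy":-0.0012,"dz":-0.0038,"twist":0,"grip":-1},{"dx":0.009,"dy":-0.0013,"dz":-0.0042,"twist":0,"grip":-1}]'
python3 - <<'E'
from h import *
ct,b=grab("scene")
u,v=proj(ct,[[.57,-.11,.09]])[0].astype(int); b=b[v-35:v+35,u-45:u+45]
o=(cv2.resize(b,(720,560),interpolation=cv2.INTER_CUBIC)/255.)**.6*255
cv2.imwrite("pics/ins.png",o[:,:,::-1].astype(np.uint8))
E
```

```text
t: 9.03
eef_pos: [0.5335, -0.1096, 0.0986]
ee_rot: [-3.142, -0.0, 2.999]
force: [0.5, -0.2, -0.7]
width: 0.036
gripper_force: 8.0
t: 9.45
eef_pos: [0.5425, -0.1109, 0.0944]
ee_rot: [-3.142, -0.0, 2.999]
force: [0.4, 0.1, -0.9]
width: 0.0356
gripper_force: 8.0
```

View pics/ins.png

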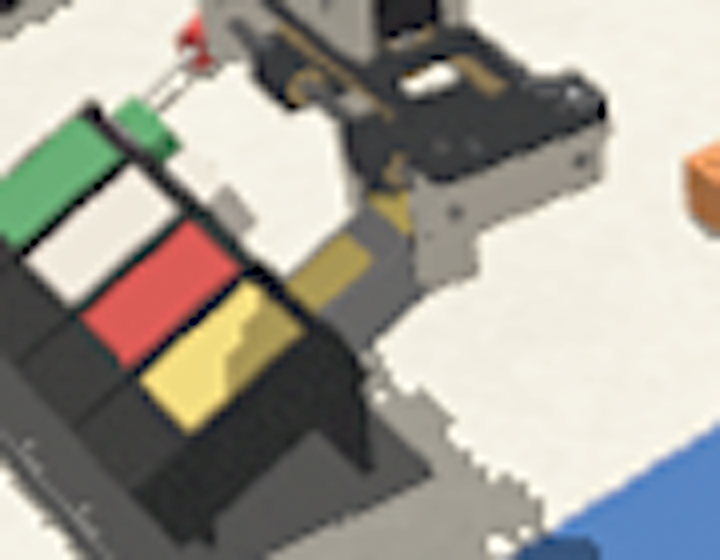

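The picture shows the cassette entering the yellow bay squarely, label up at (330,270), cap outward at (392,205). Continuing.

```bash
python3 -m crank '[{"dx":0.002,"dy":-0.0003,"dz":-0.001,"twist":0,"grip":-1},{"dx":0.004,"dy":-0.0006,"dz":-0.002,"twist":0,"grip":-1},{"dx":0.006,"dy":-0.0009,"dz":-0.003,"twist":0,"grip":-1},{"dx":0.008,"dy":-0.0012,"dz":-0.0038,"twist":0,"grip":-1},{"dx":0.009,"dy":-0.0013,"dz":-0.0042,"twist":0,"grip":-1}]'
python3 -m crank '[{"dx":0.002,"dy":-0.0003,"dz":-0.001,"twist":0,"grip":-1},{"dx":0.004,"dy":-0.0006,"dz":-0.002,"twist":0,"grip":-1},{"dx":0.006,"dy":-0.0009,"dz":-0.003,"twist":0,"grip":-1},{"dx":0.008,"dy":-0.0012,"dz":-0.0038,"twist":0,"grip":-1},{"dx":0.009,"dy":-0.0013,"dz":-0.0042,"twist":0,"grip":-1}]'
python3 -m crank '[{"dx":0.001,"dy":-0.0001,"dz":-0.0004,"twist":0,"grip":-1},{"dx":0.002,"dy":-0.0003,"dz":-0.001,"twist":0,"grip":-1},{"dx":0.003,"dy":-0.0004,"dz":-0.0014,"twist":0,"grip":-1},{"dx":0.004,"dy":-0.0006,"dz":-0.0019,"twist":0,"grip":-1},{"dx":0.005,"dy":-0.0007,"dz":-0.0023,"twist":0,"grip":-1}]'
```

```text
t: 9.92
eef_pos: [0.5515, -0.1123, 0.0902]
ee_rot: [-3.142, -0.0, 2.999]
force: [1.5, -0.1, -1.2]
width: 0.0358
gripper_force: 8.0
t: 10.33
eef_pos: [0.5605, -0.1135, 0.086]
ee_rot: [-3.142, -0.0, 2.999]
force: [0.4, -0.6, -1.5]
width: 0.0362
gripper_force: 8.0
t: 10.75
eef_pos: [0.5653, -0.1142, 0.0839]
ee_rot: [3.142, 0.0, 2.999]
force: [0.3, 0.6, -2.0]
width: 0.0362
gripper_force: 8.0
```

Released position reached (nose ≈55 mm in, no contact). Let go, lift off, look.

```bash
python3 -m crank '[{"dx":0,"dy":0,"dz":0,"twist":0,"grip":0.3},{"dx":0,"dy":0,"dz":0,"twist":0,"grip":0.3},{"dx":0,"dy":0,"dz":0,"twist":0,"grip":0.3},{"dx":0,"dy":0,"dz":0,"twist":0,"grip":0.3},{"dx":0,"dy":0,"dz":0,"twist":0,"grip":0.3}]'
python3 -m crank '[{"dx":0,"dy":0,"dz":0.01,"twist":0,"grip":0.3},{"dx":0,"dy":0,"dz":0.03,"twist":0,"grip":0.3},{"dx":-0.01,"dy":0,"dz":0.06,"twist":0,"grip":0.3},{"dx":-0.03,"dy":0.004,"dz":0.06,"twist":0,"grip":-1},{"dx":-0.05,"dy":0.0072,"dz":0.06,"twist":0,"grip":-1}]'
python3 -m crank '[{"dx":0,"dy":0,"dz":0,"twist":0,"grip":-1},{"dx":0,"dy":0,"dz":0,"twist":0,"grip":-1},{"dx":0,"dy":0,"dz":0,"twist":0,"grip":-1},{"dx":0,"dy":0,"dz":0,"twist":0,"grip":-1},{"dx":0,"dy":0,"dz":0,"twist":0,"grip":-1}]' 20
python3 - <<'E'
from h import *
ct,b=grab("scene")
u,v=proj(ct,[[.57,-.11,.09]])[0].astype(int); x0,y0=u-45,v-35; b=b[y0:y0+70,x0:x0+90]
o=(cv2.resize(b,(720,560),interpolation=cv2.INTER_CUBIC)/255.)**.6*255
cv2.imwrite("pics/rel.png",o[:,:,::-1].astype(np.uint8)); print(x0,y0)
print(proj(ct,[[.5653,-.1142,.08]]))
E
```

```text
t: 11.17
eef_pos: [0.5652, -0.1142, 0.084]
ee_rot: [3.142, 0.0, 2.999]
force: [0.2, -1.1, -0.7]
width: 0.0563
gripper_force: 0.0
t: 11.58
eef_pos: [0.5163, -0.1069, 0.1463]
ee_rot: [3.141, 0.004, 2.999]
force: [-0.4, -0.2, -0.6]
width: 0.0488
gripper_force: 0.0
t: 12.0
eef_pos: [0.5158, -0.1071, 0.1438]
ee_rot: [-3.141, -0.0, 2.999]
force: [0.5, -0.1, -0.2]
width: 0.0157
gripper_force: 0.0
228 152
[[273.62092831 189.11211724]]
```

View pics/rel.png

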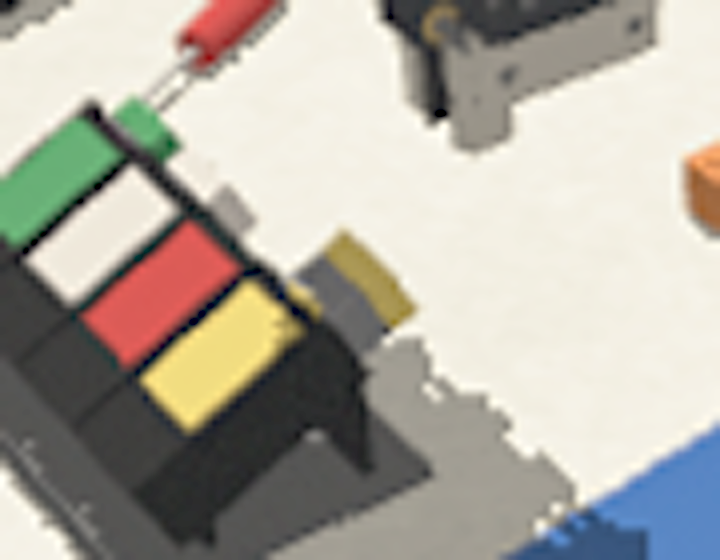

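The picture shows the cassette resting straight in the yellow bay, cap (375,280) out by about 35 mm, fingers clear. Now push on the cap face with closed fingers.

```bash
python3 -m crank '[{"dx":0.007,"dy":0,"dz":-0.015,"twist":0,"grip":-1},{"dx":0.007,"dy":0,"dz":-0.03,"twist":0,"grip":-1},{"dx":0.007,"dy":0,"dz":-0.042,"twist":0,"grip":-1},{"dx":0.007,"dy":0,"dz":-0.042,"twist":0,"grip":-1},{"dx":0.007,"dy":0,"dz":-0.042,"twist":0,"grip":-1}]'
python3 -m crank '[{"dx":0.002,"dy":-0.0003,"dz":-0.001,"twist":0,"grip":-1},{"dx":0.004,"dy":-0.0006,"dz":-0.002,"twist":0,"grip":-1},{"dx":0.006,"dy":-0.0009,"dz":-0.003,"twist":0,"grip":-1},{"dx":0.008,"dy":-0.0012,"dz":-0.0038,"twist":0,"grip":-1},{"dx":0.009,"dy":-0.0013,"dz":-0.0042,"twist":0,"grip":-1}]'
python3 -m crank '[{"dx":0.001,"dy":-0.0001,"dz":-0.0004,"twist":0,"grip":-1},{"dx":0.003,"dy":-0.0004,"dz":-0.0014,"twist":0,"grip":-1},{"dx":0.005,"dy":-0.0007,"dz":-0.0023,"twist":0,"grip":-1},{"dx":0.007,"dy":-0.001,"dz":-0.0033,"twist":0,"grip":-1},{"dx":0.009,"dy":-0.0013,"dz":-0.0042,"twist":0,"grip":-1}]'
```

```text
t: 12.47
eef_pos: [0.522, -0.1072, 0.1012]
ee_rot: [-3.141, -0.002, 2.999]
force: [-0.5, -0.3, 1.2]
width: 0.0004
gripper_force: 0.0
t: 12.88
eef_pos: [0.5317, -0.1083, 0.0979]
ee_rot: [3.141, 0.001, 2.999]
force: [0.3, -0.2, 0.1]
width: 0.0
gripper_force: 0.0
t: 13.3
eef_pos: [0.5404, -0.1096, 0.0933]
ee_rot: [-3.142, -0.0, 2.999]
force: [-0.8, 0.7, -0.4]
width: 0.0005
gripper_force: 0.0
```

```bash
python3 -m crank '[{"dx":0.001,"dy":-0.0001,"dz":-0.0004,"twist":0,"grip":-1},{"dx":0.002,"dy":-0.0003,"dz":-0.001,"twist":0,"grip":-1},{"dx":0.003,"dy":-0.0004,"dz":-0.0014,"twist":0,"grip":-1},{"dx":0.004,"dy":-0.0006,"dz":-0.0019,"twist":0,"grip":-1},{"dx":0.005,"dy":-0.0007,"dz":-0.0023,"twist":0,"grip":-1}]'
python3 -m crank '[{"dx":0.001,"dy":-0.0001,"dz":-0.0004,"twist":0,"grip":-1},{"dx":0.002,"dy":-0.0003,"dz":-0.001,"twist":0,"grip":-1},{"dx":0.003,"dy":-0.0004,"dz":-0.0014,"twist":0,"grip":-1},{"dx":0.004,"dy":-0.0006,"dz":-0.0019,"twist":0,"grip":-1},{"dx":0.004,"dy":-0.0006,"dz":-0.0019,"twist":0,"grip":-1}]'
```

```text
t: 13.72
eef_pos: [0.5453, -0.1103, 0.0911]
ee_rot: [-3.142, 0.0, 2.999]
force: [-1.0, 0.6, -0.1]
width: 0.0
gripper_force: 0.0
t: 14.13
eef_pos: [0.5494, -0.1109, 0.0891]
ee_rot: [-3.142, -0.0, 2.999]
force: [-0.2, 0.6, -0.6]
width: 0.0004
gripper_force: 0.0
```

```bash
python3 -m crank '[{"dx":0.001,"dy":-0.0001,"dz":-0.0004,"twist":0,"grip":-1},{"dx":0.002,"dy":-0.0003,"dz":-0.001,"twist":0,"grip":-1},{"dx":0.003,"dy":-0.0004,"dz":-0.0014,"twist":0,"grip":-1},{"dx":0.003,"dy":-0.0004,"dz":-0.0014,"twist":0,"grip":-1},{"dx":0.003,"dy":-0.0004,"dz":-0.0014,"twist":0,"grip":-1}]'
python3 - <<'E'
from h import *
ct,b=grab("scene")
u,v=proj(ct,[[.57,-.11,.09]])[0].astype(int); x0,y0=u-45,v-35; b=b[y0:y0+70,x0:x0+90]
big=cv2.resize(b,(720,560),interpolation=cv2.INTER_CUBIC)
for c in blobs(big,*YEL,amin=200): print(cv2.boundingRect(c),cv2.contourArea(c))
E
```

```text
t: 14.55
eef_pos: [0.5523, -0.1113, 0.0878]
ee_rot: [3.142, 0.0, 2.999]
force: [-0.2, 0.5, 0.1]
width: 0.0007
gripper_force: 0.0
(141, 285, 157, 145) 10637.5
(312, 244, 90, 95) 3507.5
```

The cap has moved ~5 mm with the push, sliding freely. Continue in small steps, watching for the plunger.

```bash
python3 -m crank '[{"dx":0.001,"dy":-0.0001,"dz":-0.0004,"twist":0,"grip":-1},{"dx":0.002,"dy":-0.0003,"dz":-0.001,"twist":0,"grip":-1},{"dx":0.003,"dy":-0.0004,"dz":-0.0014,"twist":0,"grip":-1},{"dx":0.003,"dy":-0.0004,"dz":-0.0014,"twist":0,"grip":-1},{"dx":0.003,"dy":-0.0004,"dz":-0.0014,"twist":0,"grip":-1}]'
python3 -m crank '[{"dx":0.001,"dy":-0.0001,"dz":-0.0004,"twist":0,"grip":-1},{"dx":0.002,"dy":-0.0003,"dz":-0.001,"twist":0,"grip":-1},{"dx":0.002,"dy":-0.0003,"dz":-0.001,"twist":0,"grip":-1},{"dx":0.002,"dy":-0.0003,"dz":-0.001,"twist":0,"grip":-1},{"dx":0.002,"dy":-0.0003,"dz":-0.001,"twist":0,"grip":-1}]'
```

```text
t: 15.02
eef_pos: [0.5553, -0.1117, 0.0864]
ee_rot: [-3.142, -0.0, 2.999]
force: [-0.4, 0.1, 0.6]
width: 0.0005
gripper_force: 0.0
t: 15.43
eef_pos: [0.5572, -0.112, 0.0854]
ee_rot: [3.142, 0.0, 2.999]
force: [0.1, -0.7, -0.0]
width: 0.0005
gripper_force: 0.0
```

```bash
python3 -m crank '[{"dx":0.001,"dy":-0.0001,"dz":-0.0004,"twist":0,"grip":-1},{"dx":0.002,"dy":-0.0003,"dz":-0.001,"twist":0,"grip":-1},{"dx":0.002,"dy":-0.0003,"dz":-0.001,"twist":0,"grip":-1},{"dx":0.002,"dy":-0.0003,"dz":-0.001,"twist":0,"grip":-1},{"dx":0.002,"dy":-0.0003,"dz":-0.001,"twist":0,"grip":-1}]'
```

```text
t: 15.85
eef_pos: [0.5592, -0.1123, 0.0844]
ee_rot: [-3.142, -0.0, 2.999]
force: [-0.1, 0.1, 0.3]
width: 0.0003
gripper_force: 0.0
```

```bash
python3 -m crank '[{"dx":0.001,"dy":-0.0001,"dz":-0.0004,"twist":0,"grip":-1},{"dx":0.002,"dy":-0.0003,"dz":-0.001,"twist":0,"grip":-1},{"dx":0.002,"dy":-0.0003,"dz":-0.001,"twist":0,"grip":-1},{"dx":0.002,"dy":-0.0003,"dz":-0.001,"twist":0,"grip":-1},{"dx":0.002,"dy":-0.0003,"dz":-0.001,"twist":0,"grip":-1}]'
```

```text
t: 16.27
eef_pos: [0.5607, -0.1127, 0.0836]
ee_rot: [-3.141, -0.001, 2.999]
force: [-4.7, 0.3, 5.3]
width: 0.0006
gripper_force: 2.9
```

Contact with the plunger (~6.5 N along the slope). 1 mm steps now.

```bash
python3 -m crank '[{"dx":0.001,"dy":-0.0001,"dz":-0.0004,"twist":0,"grip":-1},{"dx":0.001,"dy":-0.0001,"dz":-0.0004,"twist":0,"grip":-1},{"dx":0.001,"dy":-0.0001,"dz":-0.0004,"twist":0,"grip":-1},{"dx":0.001,"dy":-0.0001,"dz":-0.0004,"twist":0,"grip":-1},{"dx":0.001,"dy":-0.0001,"dz":-0.0004,"twist":0,"grip":-1}]'
```

```text
t: 16.68
eef_pos: [0.562, -0.1128, 0.083]
ee_rot: [-3.142, -0.0, 2.999]
force: [-3.7, 0.6, 3.3]
width: 0.0005
gripper_force: 2.5
```

```bash
python3 -m crank '[{"dx":0.001,"dy":-0.0001,"dz":-0.0004,"twist":0,"grip":-1},{"dx":0.001,"dy":-0.0001,"dz":-0.0004,"twist":0,"grip":-1},{"dx":0.001,"dy":-0.0001,"dz":-0.0004,"twist":0,"grip":-1},{"dx":0.001,"dy":-0.0001,"dz":-0.0004,"twist":0,"grip":-1},{"dx":0.001,"dy":-0.0001,"dz":-0.0004,"twist":0,"grip":-1}]'
```

```text
t: 17.1
eef_pos: [0.5632, -0.1128, 0.0825]
ee_rot: [3.142, -0.0, 2.999]
force: [-4.1, 0.0, 2.2]
width: 0.0003
gripper_force: 1.9
```

```bash
python3 -m crank '[{"dx":0.0005,"dy":-0.0001,"dz":-0.0002,"twist":0,"grip":-1},{"dx":0.0005,"dy":-0.0001,"dz":-0.0002,"twist":0,"grip":-1},{"dx":0.0005,"dy":-0.0001,"dz":-0.0002,"twist":0,"grip":-1},{"dx":0.0005,"dy":-0.0001,"dz":-0.0002,"twist":0,"grip":-1},{"dx":0.0005,"dy":-0.0001,"dz":-0.0002,"twist":0,"grip":-1}]'
```

```text
t: 17.52
eef_pos: [0.5634, -0.1129, 0.0824]
ee_rot: [-3.142, -0.001, 2.999]
force: [-5.0, 1.3, 3.2]
width: 0.0003
gripper_force: 3.0
```

```bash
python3 -m crank '[{"dx":0.0005,"dy":-0.0001,"dz":-0.0002,"twist":0,"grip":-1},{"dx":0.0005,"dy":-0.0001,"dz":-0.0002,"twist":0,"grip":-1},{"dx":0.0005,"dy":-0.0001,"dz":-0.0002,"twist":0,"grip":-1},{"dx":0.0005,"dy":-0.0001,"dz":-0.0002,"twist":0,"grip":-1},{"dx":0.0005,"dy":-0.0001,"dz":-0.0002,"twist":0,"grip":-1}]'
```

```text
t: 17.93
eef_pos: [0.5635, -0.113, 0.0823]
ee_rot: [-3.141, -0.001, 2.999]
force: [-5.8, 1.1, 5.8]
width: 0.0001
gripper_force: 4.5
```

```bash
python3 -m crank '[{"dx":0.0005,"dy":-0.0001,"dz":-0.0002,"twist":0,"grip":-1},{"dx":0.0005,"dy":-0.0001,"dz":-0.0002,"twist":0,"grip":-1},{"dx":0.0005,"dy":-0.0001,"dz":-0.0002,"twist":0,"grip":-1},{"dx":0.0005,"dy":-0.0001,"dz":-0.0002,"twist":0,"grip":-1},{"dx":0.0005,"dy":-0.0001,"dz":-0.0002,"twist":0,"grip":-1}]'
```

```text
t: 18.35
eef_pos: [0.5635, -0.113, 0.0823]
ee_rot: [-3.141, -0.002, 2.999]
force: [-9.7, 2.4, 8.9]
width: 0.0003
gripper_force: 6.1
```

Motion has stopped after ~4 mm of stroke and the force is climbing (≈12.7 N): the firm stop. One last small step to ~15 N, then back off.

```bash
python3 -m crank '[{"dx":0.0003,"dy":0,"dz":-0.0001,"twist":0,"grip":-1},{"dx":0.0003,"dy":0,"dz":-0.0001,"twist":0,"grip":-1},{"dx":0.0003,"dy":0,"dz":-0.0001,"twist":0,"grip":-1},{"dx":0.0003,"dy":0,"dz":-0.0001,"twist":0,"grip":-1},{"dx":0.0003,"dy":0,"dz":-0.0001,"twist":0,"grip":-1}]'
```

```text
t: 18.77
eef_pos: [0.5636, -0.113, 0.0823]
ee_rot: [-3.141, -0.002, 2.999]
force: [-9.7, 2.8, 9.6]
width: 0.0001
gripper_force: 7.0
```

```bash
python3 -m crank '[{"dx":0.0004,"dy":0,"dz":-0.0001,"twist":0,"grip":-1},{"dx":0.0004,"dy":0,"dz":-0.0001,"twist":0,"grip":-1},{"dx":0.0004,"dy":0,"dz":-0.0001,"twist":0,"grip":-1},{"dx":0.0004,"dy":0,"dz":-0.0001,"twist":0,"grip":-1},{"dx":0.0004,"dy":0,"dz":-0.0001,"twist":0,"grip":-1}]'
```

```text
t: 19.18
eef_pos: [0.5636, -0.113, 0.0822]
ee_rot: [-3.141, -0.003, 2.999]
force: [-12.4, 3.9, 12.4]
width: 0.0003
gripper_force: 8.2
```

```bash
python3 -m crank '[{"dx":-0.004,"dy":0.0006,"dz":0.002,"twist":0,"grip":-1},{"dx":-0.015,"dy":0.002,"dz":0.007,"twist":0,"grip":-1},{"dx":-0.03,"dy":0.004,"dz":0.014,"twist":0,"grip":-1},{"dx":-0.05,"dy":0.007,"dz":0.04,"twist":0,"grip":-1},{"dx":-0.07,"dy":0.01,"dz":0.07,"twist":0,"grip":-1}]'
python3 -m crank '[{"dx":-0.02,"dy":0,"dz":0.02,"twist":0,"grip":-1},{"dx":-0.02,"dy":0,"dz":0.03,"twist":0,"grip":-1},{"dx":-0.02,"dy":0,"dz":0.03,"twist":0,"grip":-1},{"dx":-0.02,"dy":0,"dz":0.03,"twist":0,"grip":-1},{"dx":-0.02,"dy":0,"dz":0.03,"twist":0,"grip":-1}]'
python3 - <<'E'
from h import *
ct,b=grab("scene")
u,v=proj(ct,[[.57,-.11,.09]])[0].astype(int); x0,y0=u-45,v-35; b=b[y0:y0+70,x0:x0+90]
o=(cv2.resize(b,(720,560),interpolation=cv2.INTER_CUBIC)/255.)**.6*255
cv2.imwrite("pics/fin.png",o[:,:,::-1].astype(np.uint8))
E
```

```text
t: 19.6
eef_pos: [0.4939, -0.1031, 0.1511]
ee_rot: [-3.141, -0.002, 2.998]
force: [0.7, -0.3, 1.6]
width: 0.0009
gripper_force: 0.0
t: 20.02
eef_pos: [0.4756, -0.103, 0.1812]
ee_rot: [3.141, -0.0, 2.999]
force: [-1.1, 0.1, -0.4]
width: 0.0007
gripper_force: 0.0
```

View pics/fin.png

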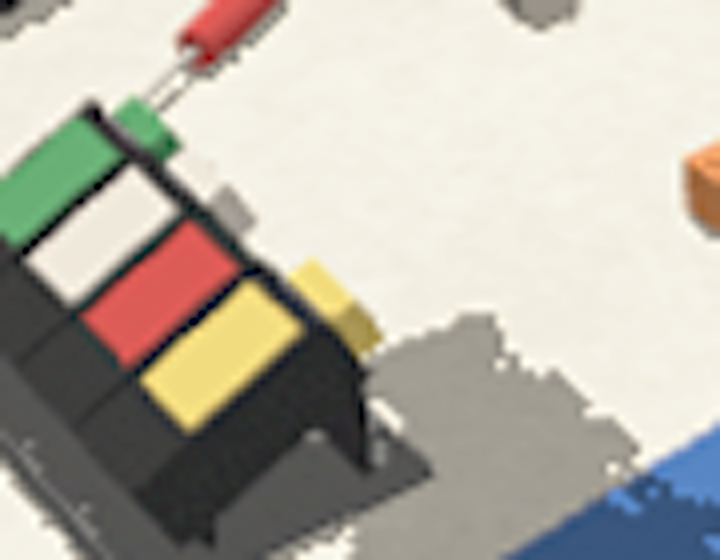

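The picture shows the yellow cap protruding slightly from the yellow bay at (340,310). The final push peaked at about 17 N along the slope, and the arm is clear. Handing in.

```bash
python3 -c "
from station import arm
print(arm.job_done())"
```

```text
the job is handed in; nothing more can be done
None
```

The yellow cassette is in the yellow-labelled bay, label up and cap outward, pushed about 4 mm past first plunger contact onto the firm stop with a final push of about 17 N, and released. I handed the job in at about 20 s; no verdict was shown.

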